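# Stroke the contact studs of a step switch

## Task

Check the sprung contact studs of the switch board by feel: with the fingertips, start on the end stud beside the terminal post and stroke along the whole arc in one light, unbroken pass, pressing the studs down a few millimetres one after the other, without lifting off between studs. Stop on the last stud and finish while holding it down there, with all the others up again. Do not shove or lift the board, and leave the tin and the other things lying about it where they are.

Things in the scene. Friction and masses are not known exactly. Their poses are not given: they have to be found in the camera images.
- board: Switch board: a flat dark base plate, 140 (x) x 210 (y) x 18 mm, 2 kg, loose on the bench on rubber feet, at any yaw. Origin: centre of its underside, z up. Six equal domed brass studs stand evenly on it in a 90 degree arc of radius 110 mm, bulging towards +x, about a small steel bush (7 mm high) at x = -60, y = 0 mm.
- post_top (a point): Centre of the top of the steel terminal post, the only post on the board, beside stud 1: 18 mm wide, its top 40 mm above the bench, at x = -35, y = +85 mm of the board.
- stud_1_top (a point): Centre of the top of stud 1, the end stud nearest the terminal post. 30 mm above the bench when up; it sinks with the stud. Each stud is 32 mm wide: a flat top 8 mm wide, then a cone falling 5.5 mm to its rim. Neighbours are 34 mm apart, centre to centre.
- stud_1 (a joint): How far stud 1 is pressed down (m): 0 up, 0.006 at its stop. A soft spring lifts it: about 0.4 N starts it, 1.2 N presses it 3 mm, 1.9 N takes it to the stop.
- stud_2_top (a point): Centre of the top of stud 2, number 2 counted along the arc from the post. 30 mm above the bench when up; it sinks with the stud. Each stud is 32 mm wide: a flat top 8 mm wide, then a cone falling 5.5 mm to its rim. Neighbours are 34 mm apart, centre to centre.
- stud_2 (a joint): How far stud 2 is pressed down (m): 0 up, 0.006 at its stop. A soft spring lifts it: about 0.4 N starts it, 1.2 N presses it 3 mm, 1.9 N takes it to the stop.
- stud_3_top (a point): Centre of the top of stud 3, number 3 counted along the arc from the post. 30 mm above the bench when up; it sinks with the stud. Each stud is 32 mm wide: a flat top 8 mm wide, then a cone falling 5.5 mm to its rim. Neighbours are 34 mm apart, centre to centre.
- stud_3 (a joint): How far stud 3 is pressed down (m): 0 up, 0.006 at its stop. A soft spring lifts it: about 0.4 N starts it, 1.2 N presses it 3 mm, 1.9 N takes it to the stop.
- stud_4_top (a point): Centre of the top of stud 4, number 4 counted along the arc from the post. 30 mm above the bench when up; it sinks with the stud. Each stud is 32 mm wide: a flat top 8 mm wide, then a cone falling 5.5 mm to its rim. Neighbours are 34 mm apart, centre to centre.
- stud_4 (a joint): How far stud 4 is pressed down (m): 0 up, 0.006 at its stop. A soft spring lifts it: about 0.4 N starts it, 1.2 N presses it 3 mm, 1.9 N takes it to the stop.
- stud_5_top (a point): Centre of the top of stud 5, number 5 counted along the arc from the post. 30 mm above the bench when up; it sinks with the stud. Each stud is 32 mm wide: a flat top 8 mm wide, then a cone falling 5.5 mm to its rim. Neighbours are 34 mm apart, centre to centre.
- stud_5 (a joint): How far stud 5 is pressed down (m): 0 up, 0.006 at its stop. A soft spring lifts it: about 0.4 N starts it, 1.2 N presses it 3 mm, 1.9 N takes it to the stop.
- stud_6_top (a point): Centre of the top of stud 6, the other end stud, farthest from the post. 30 mm above the bench when up; it sinks with the stud. Each stud is 32 mm wide: a flat top 8 mm wide, then a cone falling 5.5 mm to its rim. Neighbours are 34 mm apart, centre to centre.
- stud_6 (a joint): How far stud 6 is pressed down (m): 0 up, 0.006 at its stop. A soft spring lifts it: about 0.4 N starts it, 1.2 N presses it 3 mm, 1.9 N takes it to the stop.
- flux_tin: Round tin, 47 mm wide and 20 mm high, standing loose on the board in the hollow of the arc. Leave alone. Origin: centre of its underside.
- tape_black: Roll of tape, 66 mm wide and 19 mm high, on the bench beside the board's -x side. Leave alone. Origin: centre of its underside.
- cutters_yellow: Small side cutters, 53 x 120 x 11 mm, on the bench beside the board's +x side. Leave alone. Origin: centre of its underside.
- relay_board: Small circuit board with two relays, 48 x 68 x 21 mm, on the bench beside the board's -y end. Leave alone. Origin: centre of its underside.

How it is judged:
By the outcome, as a careful person would: the job done as asked, in the order asked, and still so for the second after the job is handed in, while the arm keeps its last pose, push and grip.
It also fails if it takes over 48 s, if anything falls off the work surface, if the arm or the gripper's body presses on something with over 40 N, if the wrist force passes 120 N, or if a joint passes its speed limit or range.

## Robot

A 6-joint arm with a two-finger parallel gripper is mounted at the origin on a cart in front of the work surface, level with it; the furniture and walls round the work are solid. World frame = base frame: x ahead of the robot, y to its left, z up, the work surface at z = 0. Lengths are in mm, angles in rad, forces in N, time in s.
With the tool pointing down it reaches from about 350 to 775 mm from the base axis. Payload 7.3 kg.
Tool frame: the origin (TCP) lies at the very end of the fingers, on their centre line; the grasp point (between the pads) lies 19 mm behind it; z points along the fingers, y is the line along which they close (so a half turn about z gives the same grasp; the last joint's range is limited). The gripper opens to 92 mm and grips with 3 to 60 N. Pads are 19 mm wide; open, the fingers measure 130 mm over their backs; the gripper's body (75 mm by 190 mm) begins 47 mm behind the grasp point.
Start: joints at [-1.294, 0.342, 1.524, -0, 1.275, -0.146], TCP at [215.439, -478.78, 226.741] pointing down, gripper open.
Joint ranges: [-2.53, 2.53], [-0.77, 2.02], [0.04, 2.7], [-1, 4.14], [0.28, 2.66], [-3.11, 3.11]. Speed limits (rad/s): [2.57, 2.57, 3.14, 3.14, 3.14, 3.14].

## Interface

Orientations are given as [roll, pitch, yaw] about the fixed x, y, z axes, in that order (R = Rz(yaw) Ry(pitch) Rx(roll)).
In Python, from plant import bot gives the robot as it stands.
- The arm moves only by the tool jog_arm, never from a script. Its argument "targets" is a list of rows, each an object with "xyz": the shift along the tool's x, y, z as a fraction of full scale, a list of three; "spin": the turn about the tool's z as a fraction of full scale. In form: [{"xyz": [x, y, z], "spin": spin}, ...]. A call has exactly 10 rows; each row shifts and turns the commanded pose from where the row before left it, along the tool's axes as they then stand; what a row does not reach is not made up. Full scale, the value 1, is 80 mm for a shift and 0.1 rad for a turn. A row lasts 1/8 s, in which the tool goes at most 62.5 mm and 10.7 degrees, less where a joint would pass 70% of its speed; a pose out of reach is approached as far as the arm can. A call with a number of a shift or a turn outside -1 to 1 is refused whole. A call with a gripper value outside its range is refused whole. "gripper" is the opening in per cent of the stroke, from 0 (shut) to 100 (fully open), set as the call begins (left out, the last holds). The fingers move at their own pace and stop on an object; the grip force is fixed at half the most. Time passes only in rows, so rows that do not move let the fingers close, or fill a call up. It gives the time, the measured TCP pose, the force, the opening and the grip force at its end, in the units of the state.
- bot.get_obs(): the state, without advancing time (a new reading comes with each control period).
- bot.capture(name): name is "scene" or "top" or "wrist"; returns the picture (420x560x3 uint8, blue, green, red); there is no depth.
- bot.get_calibration(name): a dict with "vfov" (degrees; the focal length in pixels is half the picture's height over the tangent of half this angle, whatever the lens; pixels are square), "cx", "cy" (the principal point, pixels), "k1" (the pictures are not rectified: a ray, as slopes to the right and down, at radius r is drawn at 1 + k1 r^2 times it, then the intrinsics apply), "eye" and "rotation" of the camera in the world. Camera axes: x right, y down, z forward; pixel columns grow to the right and rows downward; lengths in mm; the calibration is good to about 2 mm. A picture is of the moment at which its call begins: read the wrist's pose just before it. get_calibration takes no time and is no camera call; for the wrist camera it gives the pose at the moment of the call.
- bot.close_job(): hands the job in; it is judged then, once.
The state is a dict: "time": time; "joint_positions": joint angles; "dq": joint speeds; "tau": joint torques, N m; "tool_pos": TCP position; "tcp_rot": TCP orientation; "contact_force": force on the tool from outside, world axes, zero at the start; "moment": the same for the moment, N m; "grip_width": finger opening in mm; "finger_force": force on a finger pad.
Only numpy, scipy, OpenCV 4.12 (cv2) and the standard library are available. Lean on these libraries where they do the work, as an engineer would, in place of code of your own. Each camera call takes 0.05 s, during which the arm holds its last target. There are 200 camera calls.

## Working session

There is one attempt and no reset: what is moved stays moved. The work goes in short steps, Python scripts to look and compute and a tool call to move; the robot and the scene stay as the last step left them, time stands still between calls to the robot, and variables do not carry over. Pictures are saved under pics/ and viewed, at most 10 in all, crops included, and the job is handed in when it is done.

Besides the shell and the picture viewer there is one more tool, called after "Request:" by a JSON object that holds its "fn" and its "kwargs". jog_arm: Moves the arm, as the interface text tells. Shift numbers are shares of 80 mm and turn numbers shares of 0.1 rad, none past 1 either way. Its arguments: {"type":"object","properties":{"targets":{"type":"array","items":{"type":"object","properties":{"xyz":{"type":"array","items":{"type":"number"}},"spin":{"type":"number"}}}},"gripper":{"type":"number"}},"required":["targets"]}

```bash
mkdir -p pics; ls; python3 - <<'E'
from plant import bot
import cv2
for n in ["top","scene"]:
    cv2.imwrite(f"pics/{n}0.png",bot.capture(n)); c=bot.get_calibration(n); print(n,c)
print(bot.get_obs())
E
```

```text
pics
top {'vfov': 50.72602456229937, 'cx': 275.01830259345246, 'cy': 208.67641487997213, 'k1': 0.035199232055515166, 'eye': array([434.64621606,  23.33871828, 944.4902318 ]), 'rotation': array([-2.9687471 , -0.02070595, -1.56811899])}
scene {'vfov': 51.355906772894066, 'cx': 273.44642227558955, 'cy': 208.2447562537258, 'k1': -0.1266066951710745, 'eye': array([171.60839831, 596.66393357, 509.15903917]), 'rotation': array([-2.13977181e+00,  2.18530035e-03, -2.51421541e+00])}
{'time': 0.1, 'joint_positions': array([-1.29401557e+00,  3.42674730e-01,  1.52490783e+00, -1.08698021e-05,
        1.27539611e+00, -1.45974246e-01]), 'dq': array([-0.00159584, -0.00077081, -0.00372809, -0.00016103, -0.00164635,
        0.00033583]), 'tau': array([ 1.65676120e-03, -4.32006490e+01, -2.44692779e+01,  7.19185523e-02,
        5.25902468e-02, -6.14501892e-05]), 'tool_pos': array([ 215.3252799 , -478.42042615,  226.10797187]), 'tcp_rot': array([-3.14021987e+00, -1.91320630e-04,  4.22758039e-01]), 'contact_force': array([ 0.03029108,  0.50861061, -0.06695584]), 'moment': array([-0.05000892,  0.05503281,  0.0310891 ]), 'finger_force': 0.0, 'grip_width': 91.9367521293672}
```

View pics/top0.png

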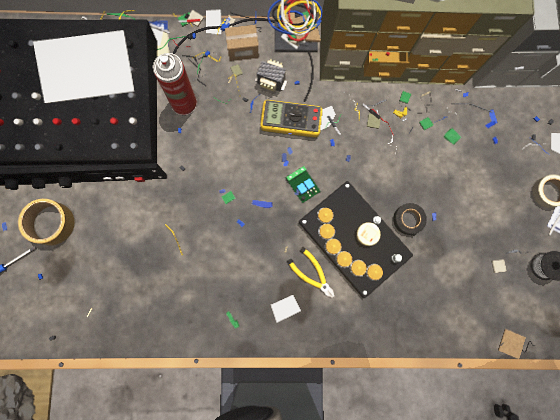

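The top view shows the board at about (356,240), the post at (397,258), stud 1 near (375,272) and stud 6 near (325,214). I'll enlarge it.

```bash
python3 - <<'E'
import cv2
a=cv2.imread("pics/top0.png")[170:310,275:435]
cv2.imwrite("pics/c1.png",cv2.resize(a,None,fx=4.25,fy=4.25,interpolation=cv2.INTER_CUBIC))
E
```

```text
(no output)
```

View pics/c1.png

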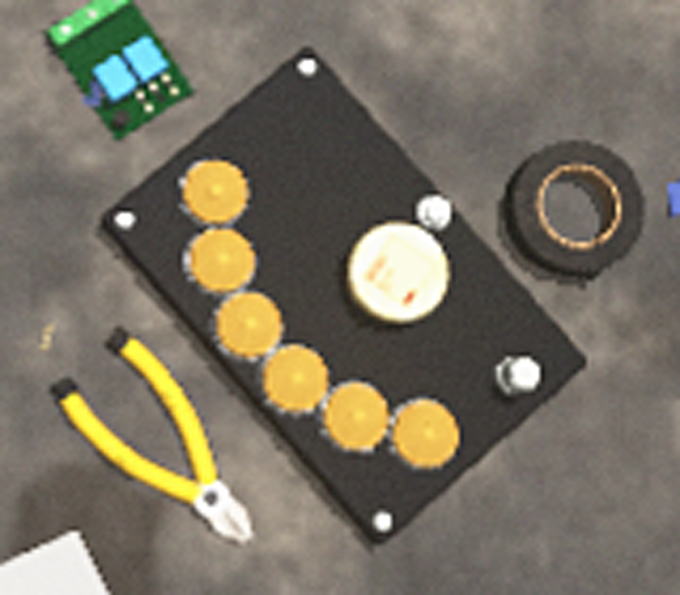

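View pics/scene0.png

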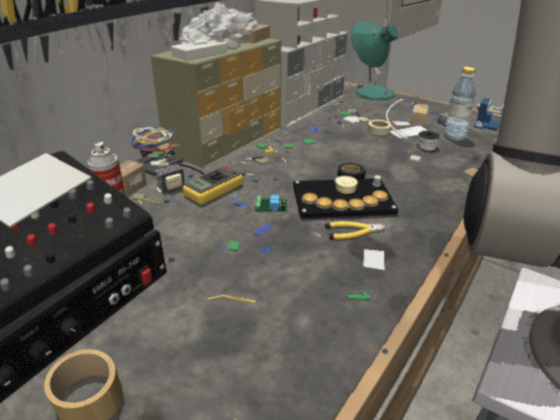

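The crop shows the stud centres at (427,434), (357,416), (297,378), (249,324), (222,260) and (216,191), with the post top at (524,374). The board corners are at (308,48), (102,222), (375,545) and (586,362). I'll fit the pose from these.

```bash
cat >h.py <<'E'
import numpy as np, cv2
from scipy.optimize import least_squares
from scipy.spatial.transform import Rotation as R
th=np.radians(45-18*np.arange(6))
studs=np.c_[-60+110*np.cos(th),110*np.sin(th)]
MODEL=np.vstack([np.c_[studs,np.full(6,27.)],[[-35,85,40]],[[-70,-105,18],[70,-105,18],[70,105,18],[-70,105,18]]])
def K(c): f=210/np.tan(np.radians(c["vfov"]/2)); return np.array([[f,0,c["cx"]],[0,f,c["cy"]],[0,0,1]])
def proj(P,c):
    Rc=R.from_euler("xyz",c["rotation"]).as_matrix()
    return cv2.projectPoints(np.asarray(P,float),Rc.T,-Rc.T@c["eye"],K(c),np.array([c["k1"],0,0,0]))[0][:,0]
def world(p,M):
    x,y,a=p; C,S=np.cos(a),np.sin(a)
    return np.c_[x+C*M[:,0]-S*M[:,1],y+S*M[:,0]+C*M[:,1],M[:,2]]
def fit(px,c,M,p0):
    r=least_squares(lambda p:(proj(world(p,M),c)-px).ravel(),p0,x_scale=[10,10,.1],loss="soft_l1")
    return r.x,r.fun.reshape(-1,2)
E
python3 - <<'E'
from h import *
from plant import bot
c=bot.get_calibration("top")
px=np.array([(427,434),(357,416),(297,378),(249,324),(222,260),(216,191),(524,374),(308,48),(102,222),(375,545),(586,362)])
px=(px+.5)/4.25-.5+[275,170]
for a in (-2.5,-1,.5,2):
    p,r=fit(px,c,MODEL,[400,-120,a]); print(p,abs(r).max())
    if abs(r).max()<3: print(r.round(1)); print(world(p,MODEL)[:7].round(1)); print("tangent dir stud1 deg",np.degrees(p[2])-45)
E
```

```text
[ 535.26070394 -164.54226507   -4.01217131] 1.1944773946094074
[[-0.2  0.1]
 [-0.   0.2]
 [-0.3  0.2]
 [-0.   0.1]
 [-0.2 -0.1]
 [-0.2 -0.1]
 [ 0.1  0. ]
 [-0.  -1.2]
 [-1.  -0.9]
 [ 1.1  0.9]
 [ 1.2  0.2]]
[[ 464.3 -201.1   27. ]
 [ 472.6 -167.7   27. ]
 [ 490.8 -138.4   27. ]
 [ 517.1 -116.3   27. ]
 [ 549.  -103.3   27. ]
 [ 583.3 -100.8   27. ]
 [ 492.8 -246.1   40. ]]
tangent dir stud1 deg -274.88048273117033
[ 535.26070395 -164.54226515   -4.01217131] 1.1944773608256014
[[-0.2  0.1]
 [-0.   0.2]
 [-0.3  0.2]
 [-0.   0.1]
 [-0.2 -0.1]
 [-0.2 -0.1]
 [ 0.1  0. ]
 [-0.  -1.2]
 [-1.  -0.9]
 [ 1.1  0.9]
 [ 1.2  0.2]]
[[ 464.3 -201.1   27. ]
 [ 472.6 -167.7   27. ]
 [ 490.8 -138.4   27. ]
 [ 517.1 -116.3   27. ]
 [ 549.  -103.3   27. ]
 [ 583.3 -100.8   27. ]
 [ 492.8 -246.1   40. ]]
tangent dir stud1 deg -274.88048302504853
[ 535.26070394 -164.54226515    2.27101399] 1.1944773545396288
[[-0.2  0.1]
 [-0.   0.2]
 [-0.3  0.2]
 [-0.   0.1]
 [-0.2 -0.1]
 [-0.2 -0.1]
 [ 0.1  0. ]
 [-0.  -1.2]
 [-1.  -0.9]
 [ 1.1  0.9]
 [ 1.2  0.2]]
[[ 464.3 -201.1   27. ]
 [ 472.6 -167.7   27. ]
 [ 490.8 -138.4   27. ]
 [ 517.1 -116.3   27. ]
 [ 549.  -103.3   27. ]
 [ 583.3 -100.8   27. ]
 [ 492.8 -246.1   40. ]]
tangent dir stud1 deg 85.11951695949304
[ 535.26070394 -164.54226514    2.27101399] 1.1944773754674998
[[-0.2  0.1]
 [-0.   0.2]
 [-0.3  0.2]
 [-0.   0.1]
 [-0.2 -0.1]
 [-0.2 -0.1]
 [ 0.1  0. ]
 [-0.  -1.2]
 [-1.  -0.9]
 [ 1.1  0.9]
 [ 1.2  0.2]]
[[ 464.3 -201.1   27. ]
 [ 472.6 -167.7   27. ]
 [ 490.8 -138.4   27. ]
 [ 517.1 -116.3   27. ]
 [ 549.  -103.3   27. ]
 [ 583.3 -100.8   27. ]
 [ 492.8 -246.1   40. ]]
tangent dir stud1 deg 85.11951706267598
```

Request:
{"fn": "jog_arm", "kwargs": {"targets": [{"xyz": [0.43, -0.19, 0.1], "spin": 0}, {"xyz": [0.43, -0.19, 0.1], "spin": 0}, {"xyz": [0.43, -0.19, 0.1], "spin": 0}, {"xyz": [0.43, -0.19, 0.1], "spin": 0}, {"xyz": [0.43, -0.19, 0.1], "spin": 0}, {"xyz": [0.43, -0.19, 0.1], "spin": 0}, {"xyz": [0.43, -0.19, 0.1], "spin": 0}, {"xyz": [0.43, -0.19, 0.1], "spin": 0}, {"xyz": [0.43, -0.19, 0.1], "spin": 0}, {"xyz": [0.43, -0.19, 0.1], "spin": 0}], "gripper": 0}}

```text
time: 1.35
tool_pos: [467.4, -197.9, 146.2]
tcp_rot: [-3.141, 0.0, 0.423]
contact_force: [-0.1, 0.1, -0.2]
grip_width: 1.0
finger_force: 0.0
```

Request:
{"fn": "jog_arm", "kwargs": {"targets": [{"xyz": [0, 0, 0], "spin": -1}, {"xyz": [0, 0, 0], "spin": -1}, {"xyz": [0, 0, 0], "spin": -1}, {"xyz": [0, 0, 0], "spin": -1}, {"xyz": [0, 0, 0], "spin": -1}, {"xyz": [0, 0, 0], "spin": -1}, {"xyz": [0, 0, 0], "spin": -1}, {"xyz": [0, 0, 0], "spin": -1}, {"xyz": [0, 0, 0], "spin": -1}, {"xyz": [0, 0, 0], "spin": -1}]}}

```text
time: 2.6
tool_pos: [466.5, -198.9, 146.3]
tcp_rot: [-3.141, -0.0, 1.426]
contact_force: [0.2, -0.3, -0.3]
grip_width: 0.2
finger_force: 0.0
```

```bash
python3 - <<'E'
from h import *
from plant import bot
o=bot.get_obs();c=bot.get_calibration("wrist");im=bot.capture("wrist")
print(o["time"],o["tool_pos"],o["tcp_rot"],o["contact_force"],o["grip_width"],c)
p=[535.26,-164.54,2.271]
print(proj(world(p,MODEL),c).round(0))
cv2.imwrite("pics/w1.png",im)
E
```

```text
2.6 [ 466.53909345 -198.87383279  146.34365443] [-3.14078863e+00 -2.73687245e-04  1.42606885e+00] [ 0.19875887 -0.26932179 -0.31239573] 0.17982723759039243 {'vfov': 68.70952145985613, 'cx': 281.77050168234837, 'cy': 210.14958853048583, 'k1': -0.005104553155963979, 'eye': array([ 476.77704154, -133.10621566,  304.19044699]), 'rotation': array([ 2.89139630e+00,  1.09628959e-03, -1.44582089e-01])}
[[279. 208.]
 [283. 171.]
 [299. 135.]
 [326. 105.]
 [362.  83.]
 [402.  73.]
 [317. 254.]
 [488. 121.]
 [379.   3.]
 [219. 191.]
 [326. 281.]]
```

View pics/w1.png

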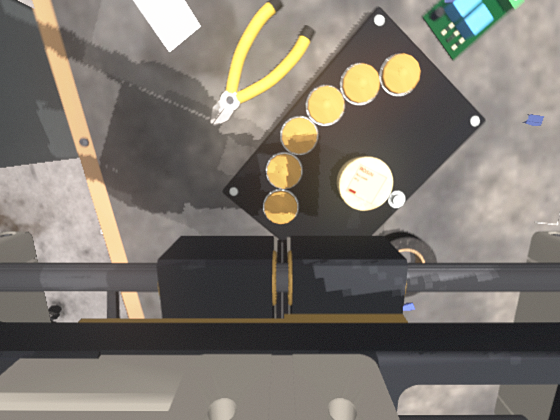

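The wrist view shows the studs at (281,208), (284,171), (299,135), (325,105), (361,83) and (401,74). That's within 2 px of the prediction, so I'm keeping the pose and descending over stud 1.

Request:
{"fn": "jog_arm", "kwargs": {"targets": [{"xyz": [-0.031, -0.023, 0], "spin": -0.6}, {"xyz": [0, 0, 0.2], "spin": 0}, {"xyz": [0, 0, 0.2], "spin": 0}, {"xyz": [0, 0, 0.2], "spin": 0}, {"xyz": [0, 0, 0.2], "spin": 0}, {"xyz": [0, 0, 0.2], "spin": 0}, {"xyz": [0, 0, 0.2], "spin": 0}, {"xyz": [0, 0, 0.1], "spin": 0}, {"xyz": [0, 0, 0], "spin": 0}, {"xyz": [0, 0, 0], "spin": 0}]}}

```text
time: 3.9
tool_pos: [464.9, -201.4, 43.2]
tcp_rot: [3.141, 0.0, 1.482]
contact_force: [0.1, 0.3, 0.6]
grip_width: 0.6
finger_force: 0.0
```

Request:
{"fn": "jog_arm", "kwargs": {"targets": [{"xyz": [0, 0, 0.05], "spin": 0}, {"xyz": [0, 0, 0.05], "spin": 0}, {"xyz": [0, 0, 0.03], "spin": 0}, {"xyz": [0, 0, 0.02], "spin": 0}, {"xyz": [0, 0, 0.02], "spin": 0}, {"xyz": [0, 0, 0.01], "spin": 0}, {"xyz": [0, 0, 0.01], "spin": 0}, {"xyz": [0, 0, 0.01], "spin": 0}, {"xyz": [0, 0, 0], "spin": 0}, {"xyz": [0, 0, 0], "spin": 0}]}}

```text
time: 5.15
tool_pos: [464.6, -201.2, 26.8]
tcp_rot: [3.142, 0.0, 1.483]
contact_force: [0.1, 0.3, 1.0]
grip_width: 0.2
finger_force: 0.7
```

```bash
python3 - <<'E'
from h import *
from plant import bot
ob=[]
for i in range(8):
    im=bot.capture("wrist"); o=bot.get_obs(); ob.append(np.r_[o["tool_pos"],o["tcp_rot"][2],o["contact_force"]])
print(o["time"],np.mean(ob,0).round(3),np.std(ob,0).round(3))
cv2.imwrite("pics/w2.png",im)
E
```

```text
5.55 [ 4.64586e+02 -2.01200e+02  2.67400e+01  1.48300e+00 -6.13000e-01
  7.80000e-02  1.13100e+00] [0.011 0.01  0.011 0.    0.328 0.442 0.39 ]
```

View pics/w2.png

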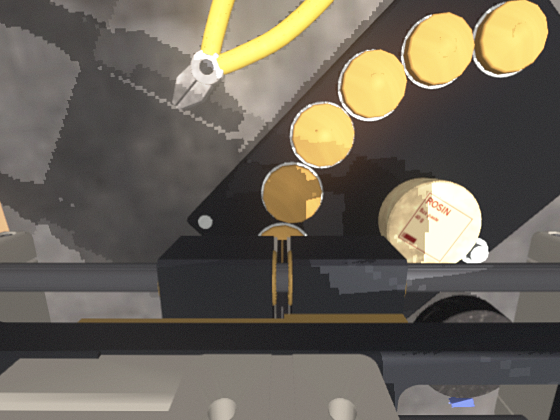

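At stud 1 the force is 1.1 N with the tip at z 26.7, so it is pressed about 3 mm. The wrist view shows the fingers on stud 1 and the rest of the arc ahead, clear of the tin. Starting the stroke.

Request:
{"fn": "jog_arm", "kwargs": {"targets": [{"xyz": [0.054, 0.001, 0], "spin": 0.39}, {"xyz": [0.054, 0.001, 0], "spin": 0.39}, {"xyz": [0.054, 0.001, 0], "spin": 0.39}, {"xyz": [0.054, 0.001, 0], "spin": 0.39}, {"xyz": [0.054, 0.001, 0], "spin": 0.39}, {"xyz": [0.054, 0.001, 0], "spin": 0.39}, {"xyz": [0.054, 0.001, 0], "spin": 0.39}, {"xyz": [0.054, 0.001, 0], "spin": 0.39}, {"xyz": [0.054, 0.001, 0], "spin": 0.4}, {"xyz": [0.054, 0.001, 0], "spin": 0.4}]}}

```text
time: 6.8
tool_pos: [476.9, -160.2, 26.9]
tcp_rot: [3.141, 0.0, 1.09]
contact_force: [-0.4, -1.0, 1.5]
grip_width: 0.7
finger_force: 0.6
```

```bash
cat >chk.py <<'E'
from h import *
from plant import bot
p=[535.26,-164.54,2.271]
o=bot.get_obs();b=world(p,np.array([[-60,0,0.]]))[0]
d=o["tool_pos"]-b; ang=np.arctan2(d[1],d[0])-p[2]; ang=(ang+np.pi)%(2*np.pi)-np.pi
print("t",o["time"],"r",np.hypot(d[0],d[1]),"stud#",1+(45-np.degrees(ang))/18,"yaw err deg",np.degrees(o["tcp_rot"][2]-(ang+p[2]-np.pi/2)),"z",d[2],o["contact_force"])
E
python3 chk.py
```

```text
t 6.8 r 109.25595875604277 stud# 2.249134896483481 yaw err deg -0.20986576083203734 z 26.85062813411314 [-0.40510854 -0.97042874  1.47745597]
```

Request:
{"fn": "jog_arm", "kwargs": {"targets": [{"xyz": [0.054, 0, 0], "spin": 0.39}, {"xyz": [0.054, 0, 0], "spin": 0.39}, {"xyz": [0.054, 0, 0], "spin": 0.39}, {"xyz": [0.054, 0, 0], "spin": 0.39}, {"xyz": [0.054, 0, 0], "spin": 0.39}, {"xyz": [0.054, 0.001, 0], "spin": 0.39}, {"xyz": [0.054, 0.001, 0], "spin": 0.39}, {"xyz": [0.054, 0.001, 0], "spin": 0.39}, {"xyz": [0.054, 0.001, 0], "spin": 0.39}, {"xyz": [0.054, 0.001, 0], "spin": 0.39}]}}

```text
time: 8.05
tool_pos: [503.2, -126.4, 26.8]
tcp_rot: [3.141, 0.0, 0.7]
contact_force: [-1.6, -1.6, 0.5]
grip_width: 0.6
finger_force: 1.0
```

```bash
python3 chk.py
```

```text
t 8.05 r 109.84406830160258 stud# 3.5007947107130017 yaw err deg -0.0181773539855751 z 26.78018827260881 [-1.61988473 -1.63367878  0.52458976]
```

Request:
{"fn": "jog_arm", "kwargs": {"targets": [{"xyz": [0.054, 0.001, 0], "spin": 0.39}, {"xyz": [0.054, 0.001, 0], "spin": 0.39}, {"xyz": [0.054, 0.001, 0], "spin": 0.39}, {"xyz": [0.054, 0.001, 0], "spin": 0.39}, {"xyz": [0.054, 0.001, 0], "spin": 0.39}, {"xyz": [0.054, 0.001, 0], "spin": 0.39}, {"xyz": [0.054, 0.001, 0], "spin": 0.39}, {"xyz": [0.054, 0.001, 0], "spin": 0.39}, {"xyz": [0.054, 0.001, 0], "spin": 0.39}, {"xyz": [0.054, 0.001, 0], "spin": 0.39}]}}

```text
time: 9.3
tool_pos: [540.6, -105.4, 26.7]
tcp_rot: [3.141, 0.0, 0.309]
contact_force: [-1.0, 0.1, 1.3]
grip_width: 0.3
finger_force: 0.7
```

```bash
python3 chk.py
```

```text
t 9.3 r 110.16945077219972 stud# 4.749880466970312 yaw err deg 0.11090642405571016 z 26.687450118757855 [-1.00085159  0.0648648   1.25370998]
```

Request:
{"fn": "jog_arm", "kwargs": {"targets": [{"xyz": [0.054, 0.001, 0], "spin": 0.39}, {"xyz": [0.054, 0.001, 0], "spin": 0.39}, {"xyz": [0.054, 0.001, 0], "spin": 0.39}, {"xyz": [0.054, 0.001, 0], "spin": 0.39}, {"xyz": [0.054, 0.001, 0], "spin": 0.39}, {"xyz": [0.054, 0.001, 0], "spin": 0.39}, {"xyz": [0.054, 0.001, 0], "spin": 0.4}, {"xyz": [0.054, 0.001, 0], "spin": 0.4}, {"xyz": [0.054, 0.001, 0], "spin": 0.4}, {"xyz": [0.054, 0.001, 0], "spin": 0.4}]}}

```text
time: 10.55
tool_pos: [583.2, -100.4, 26.6]
tcp_rot: [3.142, 0.0, -0.084]
contact_force: [-1.3, -0.5, 1.4]
grip_width: 0.5
finger_force: 0.7
```

```bash
python3 chk.py; python3 - <<'E'
from h import *
from plant import bot
t=bot.capture("top");w=bot.capture("wrist")
a=cv2.resize(t[170:310,275:435],None,fx=2.5,fy=2.5,interpolation=cv2.INTER_CUBIC)
b=cv2.resize(w,(a.shape[0]*4//3,a.shape[0]))[:, :400]
cv2.imwrite("pics/end.png",np.hstack([a,b])[:600,:800])
E
```

```text
t 10.55 r 110.42793282877601 stud# 5.996237721525097 yaw err deg -0.024153874158121886 z 26.624184317426252 [-1.2669909  -0.50717729  1.3768207 ]
```

View pics/end.png

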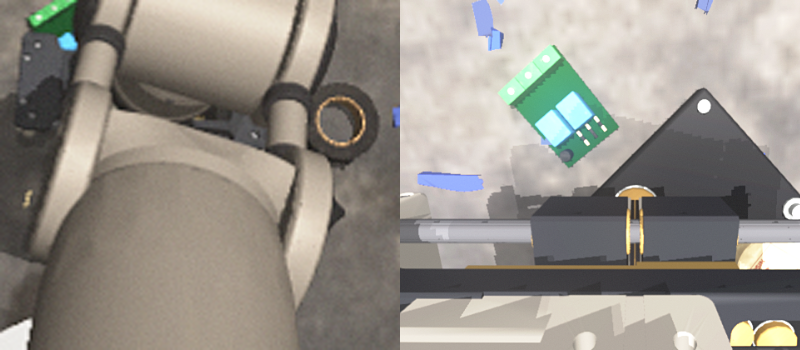

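The wrist view shows the fingers centred on stud 6 (rim at about (635,192)). At z 26.6 and 1.4 N it is held about 3.4 mm down, and the relay board is untouched. Handing in.

```bash
python3 -c "
from plant import bot
print(bot.close_job())"
```

```text
the job is handed in; nothing more can be done
None
```

I stroked all six studs in order from the post end, in one light pass at about 3 mm depth without lifting off, and handed in at about 10.7 s with stud 6 held down about 3.4 mm; no score came back, and at the end the arm hid most of the board, so I did not re-check its position, the tin or the other studs.

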